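# Check a streak block with a straightedge from the sloped bin

## Task

Take the straightedge (the long flat steel bar) out of the sloped three-pocket bin and lay it flat on the worktop with its long edge flush against the long side of the streak block that faces the robot, near the middle of that side so that neither end sticks out past the block. Leave the streak block where it stands, the other two bars in their pockets, and the bottles and spot plate undisturbed.

Things in the scene. Friction and masses are not known exactly. Their poses are not given: they have to be found in the camera images.
- bin: white fixed bin, 316 mm wide (y), 3 pockets 100 mm wide, spaced 104. Floors slope 35 deg, rising to +x. Origin on the worktop; bar undersides centre at x 0, z 70, y -104, 0 or 104 mm. From there the floor runs 20 mm down-slope (open drop beyond) and 78 up, to a 15 mm back wall; dividers 16 mm high. Bars rest on a 12 mm lip at the lower edge with a 46 mm gap mid-pocket for a finger
- straightedge: the straightedge: flat steel bar 90 mm long (its y), 25 mm wide (its x), 12 mm thick (its z), two small dark dots near the ends of its upper face, 0.21 kg, loose. Origin at the centre of its underside. Starts across any one of the pockets, tilted with the floor (z normal to it, x up the slope)
- straightedge_mid (a point): centre of the straightedge, 6 mm above its underside
- short_bar: a short flat steel bar, 62 x 25 x 12 mm (y, x, z), in another pocket; stays there. Origin at the centre of its underside
- round_bar: a round steel bar, diameter 25 mm, 90 mm long (y), in another pocket; stays there. Origin at the middle of its underside as it first lay
- block: streak block: sand-coloured, brick-like loose block, 68 mm (x) x 140 mm (y) x 44 mm high, 0.9 kg. Origin at the centre of its underside; its -x side is the long side that faces the robot
- bottle_left: amber dropper bottle with black cap, diameter 39 mm, 104 mm high, standing loose left of the streak block; origin at the centre of its underside
- bottle_mid: such a bottle standing loose at the back, next to the mortar, leftmost of three; origin as above
- spot: white spot plate, 119 x 89 x 12 mm, lying loose near the front edge of the worktop; origin at the centre of its underside
Things that resemble listed ones, but are neither listed nor needed, are in the scene too. Leave any orange or purple look-alike of the straightedge alone.

How it is judged (in metres and radians):
At the end, for the whole second after the job is handed in: Straightedge flat on the worktop, at rest, flush on the block's robot-facing long side (gap under 3 mm, parallel to 0.05 rad, middles within 26 mm). Block upright; block, bottles and spot plate within 30 mm, other bars within 20 mm, of where they were (x of straightedge in the frame of block between -0.0495 and -0.043 m and y of straightedge in the frame of block between -0.026 and 0.026 m and angle between the y axis of straightedge and the y axis of block, either way round below 0.05 rad and angle between the z axis of straightedge and the z axis of block, either way round below 0.05 rad and height (world z) of straightedge_mid below 0.009 m and linear speed of straightedge below 0.01 m/s and distance of each of block, bottle_left, bottle_mid, spot from where it was at the start of the episode below 0.03 m and angle between block's own z axis and vertical below 0.05 rad and distance of each of short_bar, round_bar from where it was at the start of the episode below 0.02 m); the robot touches nothing.
It fails at once if the short or the round bar is moved by more than 20 mm (distance of any of short_bar, round_bar from where it was at the start of the episode above 0.02 m).
It fails at once if the streak block is moved by more than 30 mm (distance of block from where it was at the start of the episode above 0.03 m).
It fails at once if a bottle or the spot plate is moved by more than 30 mm (distance of any of bottle_left, bottle_mid, spot from where it was at the start of the episode above 0.03 m).
It also fails if it takes over 51 s, if anything falls off the work surface, if the arm or the gripper's body presses on something with over 40 N, if the wrist force passes 120 N, or if a joint passes its speed limit or range.

## Robot

A 6-joint arm with a two-finger parallel gripper is mounted at the origin on a cart in front of the work surface, level with it; the furniture and walls round the work are solid. World frame = base frame: x ahead of the robot, y to its left, z up, the work surface at z = 0. Lengths are in mm, angles in degrees, forces in N, time in s.
With the tool pointing down it reaches from about 350 to 850 mm from the base axis. Payload 8.1 kg.
Tool frame: the origin (TCP) lies at the very end of the fingers, on their centre line; the grasp point (between the pads) lies 19 mm behind it; z points along the fingers, y is the direction in which the jaws open and shut (so a half turn about z gives the same grasp; the last joint's range is limited). The gripper opens to 85 mm and grips with 20 to 120 N. Pads are 22 mm wide; open, the fingers measure 114 mm over their backs; the gripper's body (76 mm by 85 mm) begins 54 mm behind the grasp point. The pads swing forward as they close: fully open they stand 13 mm farther back than shut.
Start: joints at [62.315, 7.471, 85.268, -0, 87.261, -4.893], TCP at [232.414, 553.163, 231.292] pointing down, gripper open.
Joint ranges: [-169.43, 169.43], [-51.17, 129.36], [1.28, 143.12], [-76.62, 256.62], [0, 156.53], [-152.29, 152.29]. Speed limits (degrees/s): [136.94, 136.94, 159.86, 180, 180, 180].

## Interface

Orientations are given as [roll, pitch, yaw] about the fixed x, y, z axes, in that order (R = Rz(yaw) Ry(pitch) Rx(roll)).
In Python, from bench import r, eyes gives the robot as it stands. The module is installed in compiled form; this text tells all that it offers.
- The arm moves only by the tool play_rows, never from a script. Its argument "deltas" is a list of rows, each a list of 3 entries, a list of its own where there are three numbers: the shift along the tool's x, y, z in m, then the turn, a rotation vector about the tool's x, y, z in rad, then the closure, from 0 (fully open) to 1 (shut). A call has 1 to 8 rows; each row shifts and turns the pose as measured when the row begins, along the tool's axes as they then stand; what a row does not reach is not made up. A row lasts 1/8 s, in which the tool goes at most 62.5 mm and 10.7 degrees, less where a joint would pass 70% of its speed; a pose out of reach is approached as far as the arm can. A call with a gripper value outside its range is refused whole. The fingers move at their own pace and stop on an object; "force" is the grip in N (left out, the last holds). Time passes only in rows, so rows that do not move let the fingers close. It gives the time, the measured TCP pose, the force and the opening at its end, in the units of the state.
- r.sense(): the state, without advancing time (a new reading comes with each control period).
- eyes.snapshot(name): name is "scene" or "top" or "wrist"; returns the picture (480x640x3 uint8, red, green, blue); there is no depth.
- eyes.get_calibration(name): a dict with "mtx" (3x3 intrinsics, pixels), "D" ([k1, k2, p1, p2, k3] as OpenCV has them; the pictures are not rectified), "R" (3x3) and "t" (3): a world point X has camera coordinates R X + t; the wrist camera has in their place "T_tool_cam" (4x4, takes a point from camera to tool coordinates, whose origin is the TCP and whose axes are the flange's). Camera axes: x right, y down, z forward; pixel columns grow to the right and rows downward; lengths in mm; the calibration is good to about 2 mm. A picture is of the moment at which its call begins: read the wrist's pose just before it. get_calibration takes no time and is no camera call.
- r.hand_in(): hands the job in, once; it reports no verdict.
The state is a dict: "time": time; "joint_pos": joint angles; "qd": joint speeds; "joint_efforts": joint torques, N m; "tool_pos": TCP position; "tcp_rot": TCP orientation; "ft_force": force on the tool from outside, world axes, zero at the start; "wrist_torque": the same for the moment, N m; "finger_gap": finger opening in mm.
Only numpy, scipy, OpenCV 4.12 (cv2) and the standard library are available. Lean on these libraries where they do the work, as an engineer would, in place of code of your own. Each camera call takes 0.05 s, during which the arm holds its last target. There are 200 camera calls.

## Working session

There is one attempt and no reset: what is moved stays moved. The work goes in short steps, Python scripts to look and compute and a tool call to move; the robot and the scene stay as the last step left them, time stands still between calls to the robot, and variables do not carry over. Pictures are saved under pics/ and viewed, about 8 in all and at most 12, crops included, and the job is handed in when it is done.

Besides the shell and the picture viewer there is one more tool, called after "Emit:" in YAML: its name, and indented under it one key for each argument. play_rows: Moves the arm, as the interface text tells. Its arguments: {"type":"object","properties":{"deltas":{"type":"array"},"force":{"type":"number"}},"required":["deltas"]}

```bash
mkdir -p pics; python3 - <<'E'
from bench import r,eyes
import cv2
print(r.sense())
for n in("scene","top"):
    cv2.imwrite(f"pics/{n}0.png",eyes.snapshot(n)[:,:,::-1])
    c=eyes.get_calibration(n); print(n,c)
print(eyes.get_calibration("wrist"))
E
```

```text
{'time': 0.0, 'joint_pos': array([ 6.23148629e+01,  7.51511712e+00,  8.53303956e+01,  8.18652236e-04,
        8.72611140e+01, -4.89291918e+00]), 'qd': array([0.00639607, 0.03553245, 0.01612592, 0.08108735, 0.01036124,
       0.00433753]), 'joint_efforts': array([-8.53048768e-04, -5.69408333e+01, -5.00539541e+01, -4.93176558e-04,
        1.48686091e-02,  1.18070452e-05]), 'tool_pos': array([232.14889567, 552.66792557, 230.23363681]), 'tcp_rot': array([-1.79893832e+02, -9.90925962e-03,  1.57207733e+02]), 'ft_force': array([-9.58019035e-01, -9.37568669e-02, -2.66048230e-04]), 'wrist_torque': array([-0.00281316,  0.03669184, -0.03505219]), 'finger_gap': 85.28962312778779}
scene {'mtx': array([[501.13971159,   0.        , 319.16268871],
       [  0.        , 501.13971159, 235.56829285],
       [  0.        ,   0.        ,   1.        ]]), 'D': array([-0.12027995,  0.        ,  0.        ,  0.        ,  0.        ]), 'R': array([[ 8.28159416e-01, -5.60492253e-01,  6.44835325e-04],
       [-3.02417308e-01, -4.47806953e-01, -8.41434908e-01],
       [ 4.71906509e-01,  6.96647233e-01, -5.40358
[... 460 characters left out ...]
8e-01, -2.78248593e-03, -9.86171235e-01]]), 't': array([  82.67495087,  598.69432603, 1505.53552443])}
{'mtx': array([[331.98829717,   0.        , 314.23308931],
       [  0.        , 331.98829717, 240.80038782],
       [  0.        ,   0.        ,   1.        ]]), 'D': array([-0.05347973,  0.        ,  0.        ,  0.        ,  0.        ]), 'T_tool_cam': array([[ 1.37422948e-05, -9.65468274e-01, -2.60520654e-01,
         6.62822010e+01],
       [ 9.99999891e-01, -1.08528070e-04,  4.54945511e-04,
        -7.00273115e-01],
       [-4.67509261e-04, -2.60520632e-01,  9.65468167e-01,
        -1.43433041e+02],
       [ 0.00000000e+00,  0.00000000e+00,  0.00000000e+00,
         1.00000000e+00]])}
```

View pics/scene0.png

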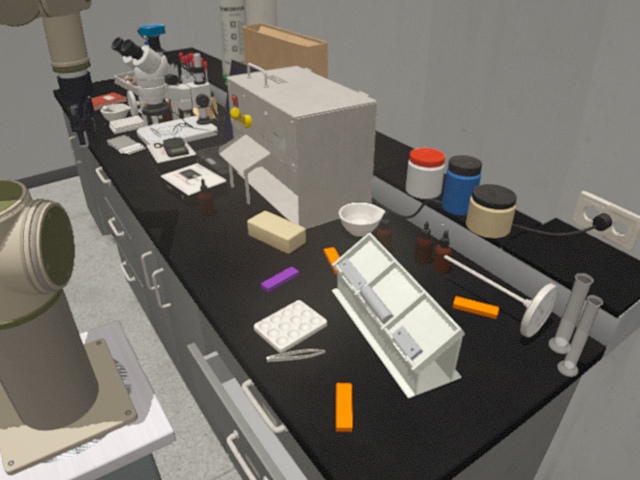

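View pics/top0.png

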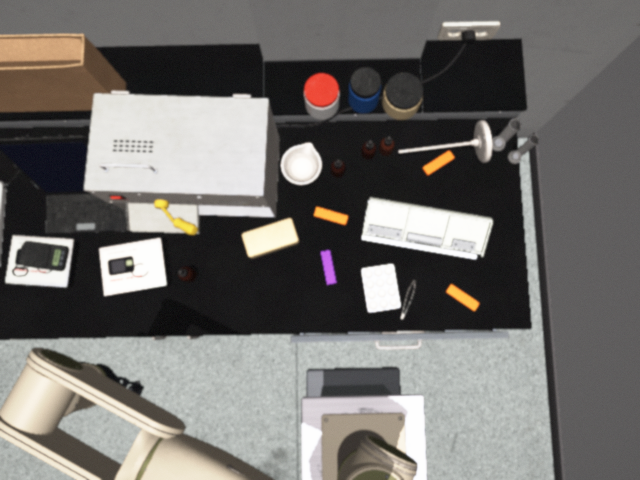

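The scene picture shows the bin at about (400,310), with a bar in each pocket: left (352,270), middle (376,302) and right (407,343). The streak block is at (277,231), or (270,238) in the top picture. The orange and purple bars outside the bin are decoys. I'll enlarge the bin to tell the three bars apart.

```bash
python3 - <<'E'
import cv2,numpy as np
a=cv2.imread("pics/scene0.png")[230:395,325:470]; b=cv2.imread("pics/top0.png")[190:265,350:500]
a=cv2.resize(a,None,fx=3.5,fy=3.5,interpolation=cv2.INTER_CUBIC)[:, :400]; 
b=cv2.resize(b,(400,200),interpolation=cv2.INTER_CUBIC)
b=cv2.copyMakeBorder(b,0,a.shape[0]-200,0,0,cv2.BORDER_CONSTANT)
# block crop below
c=cv2.imread("pics/top0.png")[205:270,230:310]; c=cv2.resize(c,(400,325),interpolation=cv2.INTER_CUBIC); b[210:535]=c
cv2.imwrite("pics/crop1.png",np.hstack([a,b]))
E
```

```text
(no output)
```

View pics/crop1.png

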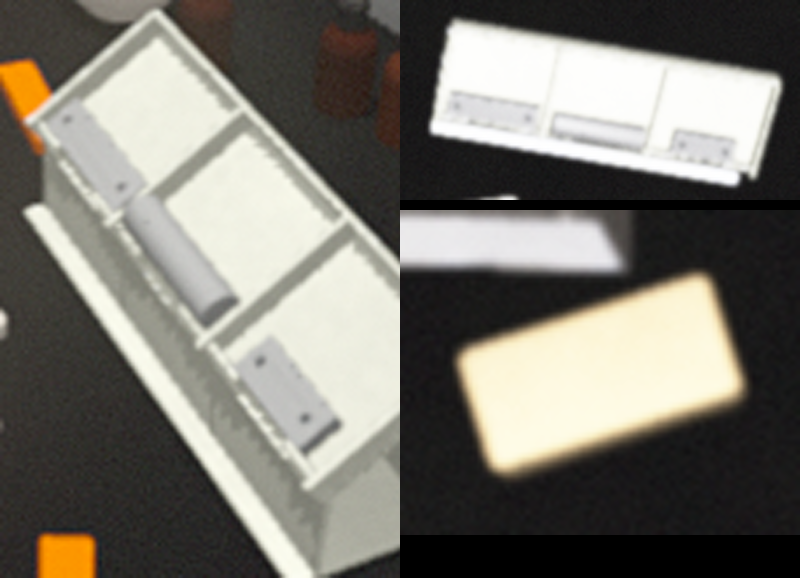

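The straightedge is the left-pocket bar: it is long, flat and has two dots, at about (371,230) and (398,234) in the top picture. The middle one is round and the right one is short. Next I'll measure.

```bash
cat > h.py <<'E'
import numpy as np,cv2
from bench import r,eyes
from scipy.spatial.transform import Rotation as Ro
def cam(n,s=None):
    c=eyes.get_calibration(n)
    if n!="wrist": return c["mtx"],c["D"],c["R"],c["t"]
    s=s or r.sense(); T=np.eye(4);T[:3,:3]=Ro.from_euler('xyz',s["tcp_rot"],degrees=True).as_matrix();T[:3,3]=s["tool_pos"]
    W=np.linalg.inv(T@c["T_tool_cam"]); return c["mtx"],c["D"],W[:3,:3],W[:3,3]
def back(C,px,z):
    """pixels -> world points on the plane(s) at height z"""
    K,D,R,t=C; px=np.array(px,float).reshape(-1,1,2)
    u=cv2.undistortPoints(px,K,D).reshape(-1,2); d=np.c_[u,np.ones(len(u))]@R
    o=-R.T@t; return o+d*((z-o[2])/d[:,2])[:,None]
def proj(C,X):
    K,D,R,t=C; return cv2.projectPoints(np.array(X,float).reshape(-1,3),cv2.Rodrigues(R)[0],t,K,D)[0].reshape(-1,2)
E
python3 - <<'E'
from h import *
np.set_printoptions(precision=1,suppress=True)
C=cam("top"); print("cam",-C[2].T@C[3])
d=back(C,[[371.4,230.1],[397.6,234.2]],79.8); print(d,"mid",d.mean(0),"sep",np.linalg.norm(d[0]-d[1]))
b=back(C,[[241.6,233.4],[291.4,217.4],[299,241.6],[250,258]],44);print(b,np.linalg.norm(np.roll(b,-1,0)-b,axis=1),b.mean(0))
s=back(cam("scene"),[[325+68/3.5,230+118/3.5],[325+122/3.5,230+187/3.5]],79.8);print("scene dots",s,np.linalg.norm(s[0]-s[1]))
E
```

```text
cam [ 342.6   74.2 1584. ]
[[ 579.9  -33.2   79.8]
 [ 567.6 -101.1   79.8]] mid [573.8 -67.2  79.8] sep 68.97591030540501
[[584.  310.7  44. ]
 [624.6 177.4  44. ]
 [558.7 157.8  44. ]
 [517.6 288.2  44. ]] [139.3  68.7 136.6  70.1] [571.2 233.5  44. ]
scene dots [[ 580.9  -33.6   79.8]
 [ 566.9 -103.    79.8]] 70.88947015937893
```

```bash
cat >> h.py <<'E'
def pose(x,y,z):  # orientation from tool z,y axes
    z=np.array(z)/np.linalg.norm(z); y=np.array(y)-np.dot(y,z)*z; y/=np.linalg.norm(y); return np.c_[np.cross(y,z),y,z]
def plan(p,R,n):
    s=r.sense(); p0=s["tool_pos"]; R0=Ro.from_euler('xyz',s["tcp_rot"],degrees=True); R1=Ro.from_matrix(R)
    w=(R0.inv()*R1).as_rotvec(); print("t",s["time"],"gap",s["finger_gap"],"shift(world)",np.round(p-p0,1),"turn deg",np.round(np.degrees(w),1))
    print("row turn",np.round(w/n,4))
    for i in range(n):
        Ri=R0*Ro.from_rotvec(w*i/n); print(np.round(Ri.inv().apply((p-p0)/n)/1000,4).tolist())
def binframe(deg):
    a=np.radians(deg); c,s=np.cos(np.radians(35)),np.sin(np.radians(35))
    u=np.array([c*np.cos(a),c*np.sin(a),s]); n=np.array([-s*np.cos(a),-s*np.sin(a),c]); return u,n,np.array([-np.sin(a),np.cos(a),0])
E
python3 - <<'E'
from h import *
u,n,yb=binframe(-10.5)
plan(np.array([573.8,-67.5,79.8])+90*n,pose(0,u,-n),16)
E
```

```text
t 0.1 gap 84.89910350568722 shift(world) [ 290.8 -610.8  -76.8] turn deg [-29.5 -23.6  75.1]
row turn [-0.0322 -0.0258  0.082 ]
[-0.0315, -0.0281, 0.0048]
[-0.0336, -0.0256, 0.0048]
[-0.0355, -0.0229, 0.0049]
[-0.0371, -0.0201, 0.0052]
[-0.0385, -0.0172, 0.0055]
[-0.0397, -0.0142, 0.0061]
[-0.0405, -0.0111, 0.0067]
[-0.0411, -0.008, 0.0074]
[-0.0415, -0.0048, 0.0083]
[-0.0415, -0.0017, 0.0092]
[-0.0413, 0.0014, 0.0103]
[-0.0407, 0.0044, 0.0115]
[-0.04, 0.0073, 0.0127]
[-0.0389, 0.0101, 0.014]
[-0.0376, 0.0128, 0.0153]
[-0.036, 0.0153, 0.0167]
```

Emit:
play_rows:
  deltas:
    - [[-0.032,-0.028,0.005],[-0.032,-0.026,0.082],0.4]
    - [[-0.034,-0.026,0.005],[-0.032,-0.026,0.082],0.4]
    - [[-0.036,-0.023,0.005],[-0.032,-0.026,0.082],0.4]
    - [[-0.037,-0.02,0.005],[-0.032,-0.026,0.082],0.4]
    - [[-0.039,-0.017,0.006],[-0.032,-0.026,0.082],0.4]
    - [[-0.04,-0.014,0.006],[-0.032,-0.026,0.082],0.4]
    - [[-0.041,-0.011,0.007],[-0.032,-0.026,0.082],0.4]
    - [[-0.041,-0.008,0.007],[-0.032,-0.026,0.082],0.4]

```text
time: 1.1
tool_pos: [379.3, 236.5, 186.5]
tcp_rot: [162.3, 6.5, 117.4]
ft_force: [-0.2, 0.4, 0.4]
finger_gap: 50.9
```

```bash
python3 - <<'E'
from h import *
u,n,yb=binframe(-10.5)
plan(np.array([573.8,-67.5,79.8])+90*n,pose(0,u,-n),8)
E
```

```text
t 1.1 gap 50.863167399917195 shift(world) [ 143.8 -294.6  -33. ] turn deg [-14.5 -11.2  36.8]
row turn [-0.0317 -0.0244  0.0802]
[-0.0402, -0.0036, 0.008]
[-0.0402, -0.0006, 0.009]
[-0.0399, 0.0023, 0.01]
[-0.0393, 0.0051, 0.011]
[-0.0385, 0.0079, 0.0122]
[-0.0375, 0.0106, 0.0134]
[-0.0362, 0.0131, 0.0147]
[-0.0347, 0.0154, 0.016]
```

Tracking is good. Carrying on to the approach pose.

Emit:
play_rows:
  deltas:
    - [[-0.04,-0.004,0.008],[-0.032,-0.024,0.08],0.4]
    - [[-0.04,-0.001,0.009],[-0.032,-0.024,0.08],0.4]
    - [[-0.04,0.002,0.01],[-0.032,-0.024,0.08],0.4]
    - [[-0.039,0.005,0.011],[-0.032,-0.024,0.08],0.4]
    - [[-0.039,0.008,0.012],[-0.032,-0.024,0.08],0.4]
    - [[-0.038,0.011,0.013],[-0.032,-0.024,0.08],0.4]
    - [[-0.036,0.013,0.015],[-0.032,-0.024,0.08],0.4]
    - [[-0.035,0.015,0.016],[-0.032,-0.024,0.08],0.4]

```text
time: 2.1
tool_pos: [521.0, -71.0, 150.1]
tcp_rot: [144.4, -0.5, 78.4]
ft_force: [1.3, 0.4, 0.5]
finger_gap: 51.0
```

```bash
python3 - <<'E'
from h import *
s=r.sense(); im=eyes.snapshot("wrist"); cv2.imwrite("pics/w1.png",im[:,:,::-1])
import json; json.dump({k:np.array(s[k]).tolist() for k in("tool_pos","tcp_rot")},open("w1.json","w"))
C=cam("wrist",s); print(proj(C,[[579.9,-33.2,79.8],[567.6,-101.1,79.8]]),s["tool_pos"],s["tcp_rot"],s["finger_gap"])
E
```

```text
[[313.67548931 177.22927674]
 [315.90737592 271.88594335]] [520.97409765 -70.95596534 150.05905146] [144.41294172  -0.4849138   78.433251  ] 50.96344217222362
```

View pics/w1.png

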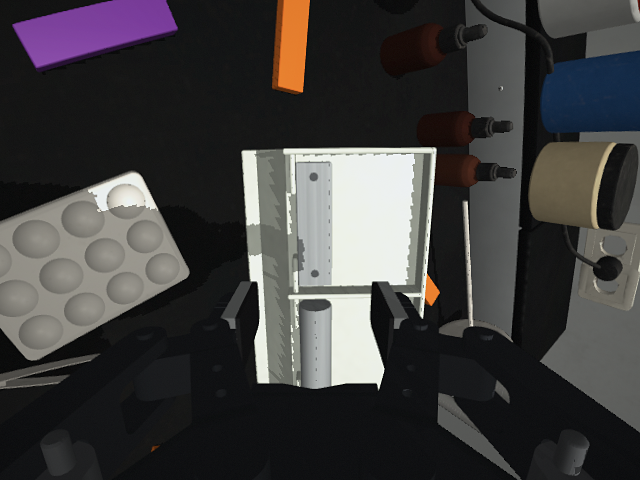

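The wrist picture shows the dots at (314,177) and (315,273), within about 1 px of where the estimate puts them, so the bar pose is confirmed. Next comes the descent along the floor normal.

```bash
python3 - <<'E'
from h import *
u,n,yb=binframe(-10.5)
plan(np.array([573.8,-67.5,79.8])-10*n,pose(0,u,-n),4)
C=cam("wrist"); d=back(C,[[314,177],[315,273]],79.8);print(d,d.mean(0))
E
```

```text
t 2.15 gap 50.69333568535915 shift(world) [ 57.9   5.3 -77.7] turn deg [ 0.7  0.4 -1.4]
row turn [ 0.0029  0.0017 -0.006 ]
[0.0041, -0.0001, 0.0239]
[0.0041, 0.0, 0.0239]
[0.004, 0.0001, 0.0239]
[0.004, 0.0002, 0.0239]
[[ 580.61363662  -36.21953438   79.8       ]
 [ 566.78603257 -104.41660332   79.8       ]] [573.69983459 -70.31806885  79.8       ]
```

Emit:
play_rows:
  deltas:
    - [[0.004,0,0.024],[0.003,0.002,-0.006],0.4]
    - [[0.004,0,0.024],[0.003,0.002,-0.006],0.4]
    - [[0.004,0,0.024],[0.003,0.002,-0.006],0.4]
    - [[0.003,0,0.014],[0.003,0.002,-0.006],0.4]
    - [[0,0,0.004],[0,0,0],0.4]

```text
time: 2.78
tool_pos: [575.8, -71.2, 72.2]
tcp_rot: [145.2, -0.0, 79.3]
ft_force: [0.0, -0.1, 0.4]
finger_gap: 51.2
```

```bash
python3 - <<'E'
from h import *
u,n,yb=binframe(-10.5)
plan(np.array([573.8,-68.5,79.8])-10*n,pose(0,u,-n),1); print(r.sense()["ft_force"])
E
```

```text
t 2.775 gap 51.2420175545779 shift(world) [ 3.6  1.6 -0.6] turn deg [-0.2  0.1 -0.2]
row turn [-0.0031  0.0012 -0.0028]
[0.0022, 0.0023, 0.0024]
[ 0.0475933  -0.14286583  0.3937126 ]
```

Close the fingers with a small trim shift and let them settle.

Emit:
play_rows:
  deltas:
    - [[0.002,0.002,0.002],[0,0,0],0.4]
    - [[0,0,0],[0,0,0],1.0]
    - [[0,0,0],[0,0,0],1.0]
    - [[0,0,0],[0,0,0],1.0]
    - [[0,0,0],[0,0,0],1.0]
    - [[0,0,0],[0,0,0],1.0]
  force: 60

```text
time: 3.52
tool_pos: [577.9, -69.4, 72.4]
tcp_rot: [145.2, -0.0, 79.3]
ft_force: [1.5, 0.4, -2.4]
finger_gap: 23.2
```

Emit:
play_rows:
  deltas:
    - [[0,0,-0.01],[0,0,0],1.0]
    - [[0,0,-0.02],[0,0,0],1.0]
    - [[0,0,-0.03],[0,0,0],1.0]
    - [[0,0,-0.04],[0,0,0],1.0]

```text
time: 4.03
tool_pos: [518.9, -58.5, 152.6]
tcp_rot: [145.6, -0.1, 79.3]
ft_force: [0.3, 1.0, -1.4]
finger_gap: 22.7
```

```bash
python3 - <<'E'
from h import *
cv2.imwrite("pics/w2.png",eyes.snapshot("wrist")[:,:,::-1]); print(r.sense()["finger_gap"],r.sense()["ft_force"])
E
```

```text
23.087307028751255 [-0.19494117 -0.489181    0.83825798]
```

View pics/w2.png

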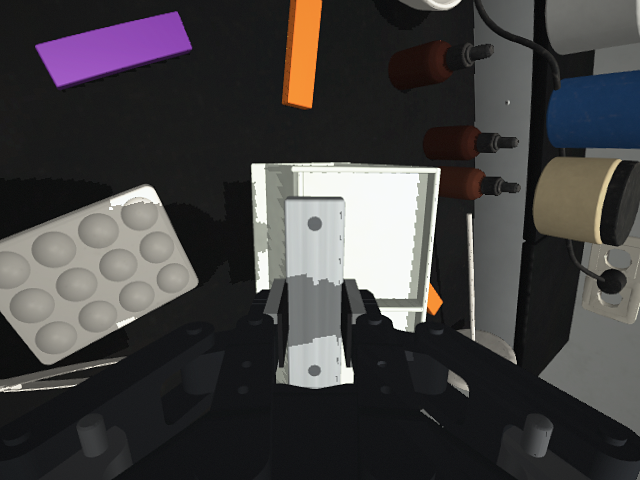

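The bar is held square between the pads, with its dots at (315,223) and (315,370). I'll work out where it sits in the tool frame, then the placing pose.

```bash
python3 - <<'E'
from h import *
np.set_printoptions(precision=1,suppress=True)
c=eyes.get_calibration("wrist"); T=c["T_tool_cam"]
u=cv2.undistortPoints(np.array([[[315,223.]],[[314.5,370.]]]),c["mtx"],c["D"]).reshape(-1,2)
d=np.c_[u,[1,1]]@T[:3,:3].T
for z in(-14,-10,-6): 
    P=T[:3,3]+d*((z-T[2,3])/d[:,2])[:,None]; print(z,P[:,:2].ravel(),P.mean(0),P[0,0]-P[1,0])
# placing: block frame centre (571.2,233.5), yaw 17.2
a=np.radians(17.2); bx=np.array([np.cos(a),np.sin(a),0]); by=np.array([-np.sin(a),np.cos(a),0])
p=np.array([571.2,233.5,0])-bx*(34+12.5+36)+[0,0,120]; print(p)
plan(p,pose(0,bx,[0,0,-1]),10)
E
```

```text
-14 [ 37.5   0.2 -30.9   0. ] [  3.3   0.1 -14. ] 68.38744842603754
-10 [ 36.7   0.2 -33.8   0. ] [  1.4   0.1 -10. ] 70.49482469458799
-6 [ 35.8   0.2 -36.8   0. ] [-0.5  0.1 -6. ] 72.60220096313847
[492.4 209.1 120. ]
t 4.075 gap 23.087307028751255 shift(world) [-27.5 267.7 -39.1] turn deg [ 34.1   8.4 -27. ]
row turn [ 0.1  0.  -0. ]
[0.0258, -0.0085, -0.0011]
[0.0262, -0.0073, -0.0003]
[0.0265, -0.0061, 0.0005]
[0.0267, -0.0048, 0.0012]
[0.0269, -0.0034, 0.0019]
[0.027, -0.002, 0.0024]
[0.027, -0.0006, 0.0029]
[0.027, 0.0009, 0.0033]
[0.0269, 0.0023, 0.0036]
[0.0267, 0.0038, 0.0038]
```

Emit:
play_rows:
  deltas:
    - [[0.026,-0.008,-0.004],[0,0,0],1.0]
    - [[0.026,-0.008,-0.004],[0.066,0.016,-0.052],1.0]
    - [[0.033,-0.006,0],[0.066,0.016,-0.052],1.0]
    - [[0.033,-0.005,0.001],[0.066,0.016,-0.052],1.0]
    - [[0.033,-0.003,0.002],[0.066,0.016,-0.052],1.0]
    - [[0.033,-0.002,0.003],[0.066,0.016,-0.052],1.0]
    - [[0.033,0,0.004],[0.066,0.016,-0.052],1.0]
    - [[0.027,0.001,0.004],[0.066,0.016,-0.052],1.0]

```text
time: 5.08
tool_pos: [503.9, 193.6, 133.9]
tcp_rot: [172.5, 1.6, 101.3]
ft_force: [0.2, -0.7, -1.6]
finger_gap: 22.7
```

```bash
python3 - <<'E'
from h import *
a=np.radians(17.2); bx=np.array([np.cos(a),np.sin(a),0])
plan(np.array([492.4,209.1,70]),pose(0,bx,[0,0,-1]),3)
E
```

```text
t 5.075 gap 22.730747342435432 shift(world) [-11.5  15.5 -63.9] turn deg [ 7.5  2.  -5.7]
row turn [ 0.0434  0.0118 -0.0334]
[0.0064, -0.0055, 0.0206]
[0.0063, -0.0044, 0.0209]
[0.0062, -0.0033, 0.0211]
```

Emit:
play_rows:
  deltas:
    - [[0.006,-0.006,0.021],[0.044,0.012,-0.034],1.0]
    - [[0.006,-0.005,0.021],[0.044,0.012,-0.034],1.0]
    - [[0.006,-0.003,0.021],[0.044,0.012,-0.034],1.0]
    - [[0,0,0],[0,0,0],1.0]

```text
time: 5.58
tool_pos: [492.7, 211.2, 67.4]
tcp_rot: [-179.7, -0.1, 107.7]
ft_force: [0.8, -0.5, -2.5]
finger_gap: 23.1
```

```bash
python3 - <<'E'
from h import *
a=np.radians(17.2); bx=np.array([np.cos(a),np.sin(a),0])
plan(np.array([492.4,209.1,2]),pose(0,bx,[0,0,-1]),1)
C=cam("wrist"); im=eyes.snapshot("wrist"); cv2.imwrite("pics/w3.png",im[:,:,::-1]); 
by=np.array([-bx[1],bx[0],0]); o=np.array([571.2,233.5,44])
print(proj(C,[o-34*bx+70*by,o-34*bx-70*by,o+34*bx+70*by,o+34*bx-70*by]))
E
```

```text
t 5.575 gap 23.073266919040414 shift(world) [ -0.3  -2.1 -65.4] turn deg [-0.3 -0.1  0.5]
row turn [-0.0046 -0.0025  0.0082]
[-0.0021, -0.0006, 0.0654]
[[414.84913408 147.72844416]
 [394.05978706 390.41279328]
 [548.63702128 151.08534715]
 [504.29129336 389.08985183]]
```

View pics/w3.png

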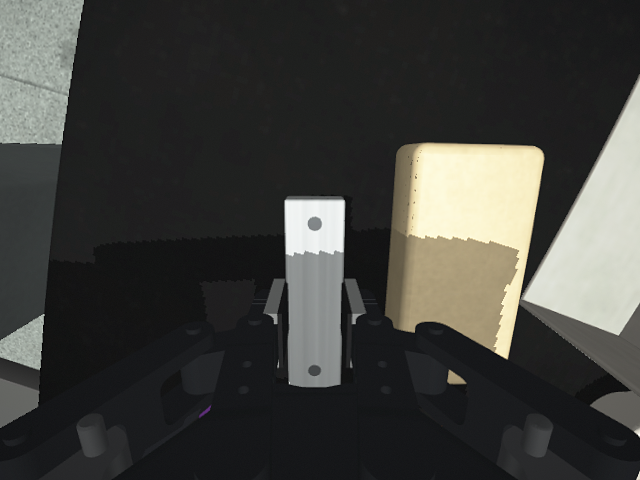

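The near top edge of the block runs from (414,150) to about (402,300), within 2 px of the prediction. The bar is parallel to it and the finger clears it. Lowering now.

Emit:
play_rows:
  deltas:
    - [[-0.001,0,0.022],[0,0,0.004],1.0]
    - [[-0.001,0,0.022],[0,0,0.004],1.0]
    - [[0,0,0.012],[0,0,0],1.0]
    - [[0,0,0.004],[0,0,0],1.0]
    - [[0,0,0],[0,0,0],1.0]

```text
time: 6.25
tool_pos: [499.3, 210.3, 13.8]
tcp_rot: [179.3, -0.1, 107.0]
ft_force: [-0.0, -0.1, -2.3]
finger_gap: 22.9
```

Emit:
play_rows:
  deltas:
    - [[0,-0.006,0.005],[0.01,0,0],1.0]
    - [[0,0,0.003],[0,0,0],1.0]
    - [[0,0,0],[0,0,0],1.0]

```text
time: 6.62
tool_pos: [494.4, 208.9, 7.0]
tcp_rot: [179.8, -0.1, 107.0]
ft_force: [-0.2, 0.2, -2.3]
finger_gap: 22.9
```

Emit:
play_rows:
  deltas:
    - [[0,-0.001,0.002],[0,0,0],1.0]
    - [[0,0,0.002],[0,0,0],1.0]
    - [[0,0,0],[0,0,0],1.0]

```text
time: 7.0
tool_pos: [493.7, 208.7, 3.0]
tcp_rot: [179.7, -0.1, 107.0]
ft_force: [-0.5, 0.9, -2.3]
finger_gap: 23.3
```

Emit:
play_rows:
  deltas:
    - [[0,0,0.001],[0,0,0],1.0]
    - [[0,0,0],[0,0,0],1.0]

```text
time: 7.25
tool_pos: [493.9, 208.8, 2.9]
tcp_rot: [179.7, -0.1, 107.0]
ft_force: [-0.6, 0.1, -2.2]
finger_gap: 22.9
```

Emit:
play_rows:
  deltas:
    - [[0,0,0.002],[0,0,0],1.0]
    - [[0,0,0],[0,0,0],1.0]

```text
time: 7.5
tool_pos: [494.5, 208.9, 3.1]
tcp_rot: [179.7, -0.0, 107.0]
ft_force: [0.7, -0.9, -3.0]
finger_gap: 23.1
```

Emit:
play_rows:
  deltas:
    - [[0,0,0.003],[0,0,0],1.0]
    - [[0,0,0.002],[0,0,0],1.0]

```text
time: 7.75
tool_pos: [494.9, 209.0, 2.6]
tcp_rot: [179.8, -0.0, 107.0]
ft_force: [-14.3, -5.2, 25.1]
finger_gap: 23.2
```

Contact at 25 N, so the bar is on the worktop. I'll open part-way and retreat.

Emit:
play_rows:
  deltas:
    - [[0,0,-0.001],[0,0,0],0.5]
    - [[0,0,0],[0,0,0],0.5]
    - [[0,0,0],[0,0,0],0.5]
    - [[0,0,-0.02],[0,0,0],0.5]
    - [[0,0,-0.04],[0,0,0],0.5]
    - [[0,0,-0.04],[0,0,0],0.5]

```text
time: 8.5
tool_pos: [491.6, 207.9, 100.8]
tcp_rot: [-179.8, -0.0, 107.0]
ft_force: [0.2, -0.3, 0.3]
finger_gap: 42.6
```

```bash
python3 - <<'E'
from h import *
print(r.sense()["ft_force"],r.sense()["finger_gap"])
C=cam("wrist"); im=eyes.snapshot("wrist"); cv2.imwrite("pics/w4.png",im[:,:,::-1]); print(r.sense()["tool_pos"],r.sense()["tcp_rot"])
np.savez("w4.npz",K=C[0],D=C[1],R=C[2],t=C[3])
E
```

```text
[ 0.16385731 -0.25111196  0.30404825] 42.618239885666334
[494.76530414 208.91761103 107.05616734] [ 1.79802166e+02 -3.34872891e-02  1.07034572e+02]
```

View pics/w4.png

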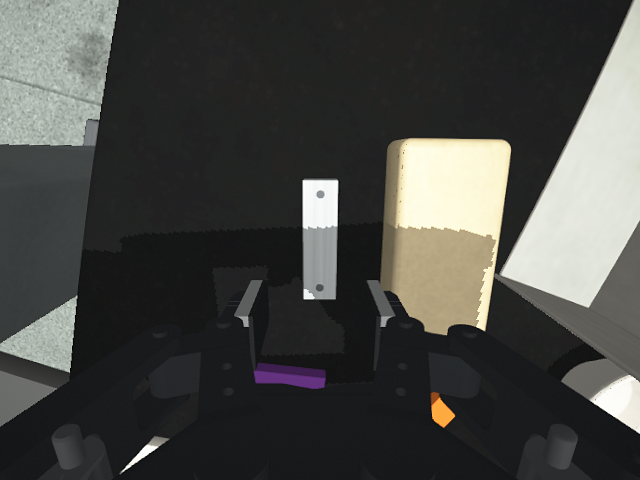

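The bar is flat on the worktop with its dots at (320,194) and (319.5,288). The foot of the block's near side runs from (387,150) to (380,290).

```bash
python3 - <<'E'
from h import *
np.set_printoptions(precision=1,suppress=True)
f=np.load("w4.npz"); C=(f["K"],f["D"],f["R"],f["t"])
d=back(C,[[320.5,194.3],[319.5,288]],12); e=back(C,[[386.5,155],[380.5,285]],0); k=back(C,[[511,145]],44)
m=d.mean(0); print(d,"mid",m,"sep",np.linalg.norm(d[0]-d[1]))
for v in(d,e): w=v[0]-v[1]; print("yaw",np.degrees(np.arctan2(-w[0],w[1])))
a=np.radians(17.2); bx=np.array([np.cos(a),np.sin(a),0]); by=np.array([-bx[1],bx[0],0]); o=np.array([571.2,233.5,0])
print("face x",(e-o)@bx,"bar in block",(m-o)@bx,(m-o)@by, "far-left corner",(k-o)@bx,(k-o)@by, e)
E
```

```text
[[483.9 243.9  12. ]
 [504.2 176.4  12. ]] mid [494.  210.1  12. ] sep 70.50779135172887
yaw 16.69481355805123
yaw 17.451316034336863
face x [-32.9 -32.5] bar in block -80.62604679432403 0.48309541879111506 far-left corner [32.] [69.2] [[521.3 283.4   0. ]
 [551.3 188.1   0. ]]
```

```bash
python3 - <<'E'
from h import *
a=np.radians(17.2); bx=np.array([np.cos(a),np.sin(a),0]); by=np.array([-bx[1],bx[0],0]); o=np.array([571.2,233.5,0])
plan(o-128*bx+0.5*by+[0,0,7],pose(0,bx,[0,0,-1]),1)
E
```

```text
t 8.55 gap 42.725211014429554 shift(world) [ -46.   -12.8 -100.1] turn deg [ 0.2 -0.  -0.2]
row turn [ 0.0035 -0.0006 -0.0029]
[0.0012, -0.0481, 0.0999]
```

Emit:
play_rows:
  deltas:
    - [[0,-0.024,0],[0,0,-0.003],1.0]
    - [[0.001,-0.024,0.01],[0,0,0],1.0]
    - [[0,0,0.03],[0,0,0],1.0]
    - [[0,0,0.03],[0,0,0],1.0]
    - [[0,0,0.02],[0,0,0],1.0]
    - [[0,0,0.006],[0,0,0],1.0]
    - [[0,0,0],[0,0,0],1.0]
  force: 30

```text
time: 9.43
tool_pos: [451.0, 196.5, 10.3]
tcp_rot: [179.4, -0.0, 107.2]
ft_force: [0.3, -0.8, 0.3]
finger_gap: 0.1
```

```bash
cat > st.py <<'E'
from h import *
s=r.sense()
a=np.radians(17.2); bx=np.array([np.cos(a),np.sin(a),0]); by=np.array([-bx[1],bx[0],0]); o=np.array([571.2,233.5,0])
v=s["tool_pos"]-o; print("block frame",v@bx,v@by,v[2],"rot",s["tcp_rot"],"Fpush",s["ft_force"]@bx,s["ft_force"],s["finger_gap"],s["time"])
E
python3 st.py
```

```text
block frame -125.79280535924309 0.24635283689568843 10.347955148652165 rot [ 1.79354572e+02 -3.83651877e-02  1.07202313e+02] Fpush 0.010150650282549491 [ 0.25289876 -0.7826573   0.34649785] 0.13531340824742163 9.425
```

Emit:
play_rows:
  deltas:
    - [[0,0,0.005],[0.005,0,0],1.0]
    - [[0,0.008,0],[0,0,0],1.0]
    - [[0,0.008,0],[0,0,0],1.0]
    - [[0,0.008,0],[0,0,0],1.0]
    - [[0,0.008,0],[0,0,0],1.0]
    - [[0,0,0],[0,0,0],1.0]

```text
time: 10.18
tool_pos: [486.4, 207.5, 8.1]
tcp_rot: [179.4, -0.0, 107.2]
ft_force: [-0.7, 1.2, -0.4]
finger_gap: 0.3
```

```bash
python3 st.py
```

```text
block frame -88.65543410505114 0.24012264625011137 8.083266498839455 rot [ 1.79387656e+02 -4.03191813e-02  1.07196677e+02] Fpush -0.30653454481602393 [-0.68906543  1.18939864 -0.35880692] 0.3157203207130084 10.175
```

Emit:
play_rows:
  deltas:
    - [[0,0.002,0.003],[0.004,0,0],1.0]
    - [[0,0.004,0.001],[0,0,0],1.0]
    - [[0,0,0],[0,0,0],1.0]

```text
time: 10.55
tool_pos: [487.8, 208.0, 5.7]
tcp_rot: [-179.7, -0.0, 107.2]
ft_force: [0.9, -0.1, 1.0]
finger_gap: 0.3
```

```bash
python3 - <<'E'
import st
from h import *
im=eyes.snapshot("wrist"); t=eyes.snapshot("top"); 
t=cv2.resize(t[195:285,220:340],(600,450),interpolation=cv2.INTER_CUBIC)
cv2.imwrite("pics/w5.png",np.hstack([im[120:420,230:480],cv2.resize(t,(400,300))])[:,:,::-1])
E
```

```text
block frame -87.19823420745202 0.2962543199625313 5.688812800734962 rot [-1.79695850e+02 -1.31379972e-02  1.07236871e+02] Fpush 0.8262847661561946 [ 0.89118578 -0.08469748  0.99203107] 0.3354827708669286 10.55
```

View pics/w5.png

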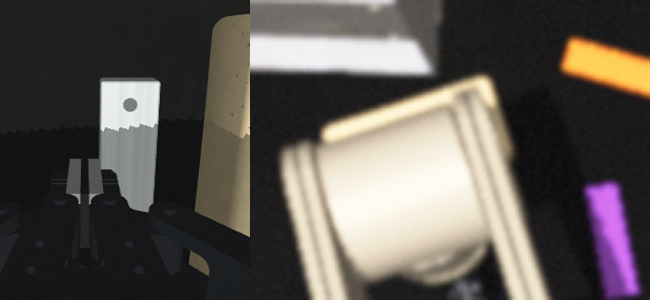

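```bash
cat >> st.py <<'E'
def dot(px):
    d=back(cam("wrist",s),[px],12)[0]-o; print("dot block frame",d@bx,d@by)
E
python3 - <<'E'
import st; st.dot([360,225])
E
```

```text
block frame -87.00075414294321 0.3051548497251383 5.5007167178206595 rot [-1.79734804e+02 -1.52773812e-02  1.07233128e+02] Fpush -8.637779198471152 [-8.1389899  -2.91766917 11.6448419 ] 0.06615418065155004 10.65
dot block frame -68.56109379512233 35.86804364923343
```

The bar has moved 12 mm and sits at about -68.6. The force picked up when I lowered the tool, so a finger knuckle may be near the block. I'll back off, turn the tool 90° so the jaw axis lies along the bar, and push with both fingertips.

Emit:
play_rows:
  deltas:
    - [[0,-0.006,-0.002],[0,0,0],1.0]
    - [[0,-0.025,-0.01],[0,0,0],1.0]
    - [[0,-0.02,-0.04],[0,0,0],0.4]
    - [[0,0,0],[0,0,-0.18],0.4]
    - [[0,0,0],[0,0,-0.18],0.4]
    - [[0,0,0],[0,0,-0.18],0.4]
    - [[0,0,0],[0,0,-0.18],0.4]
    - [[0,0,0],[0,0,-0.18],0.4]

```text
time: 11.65
tool_pos: [437.0, 192.3, 58.3]
tcp_rot: [-180.0, -0.1, 160.4]
ft_force: [-0.8, 0.2, -0.6]
finger_gap: 51.0
```

Emit:
play_rows:
  deltas:
    - [[0,0,0],[0,0,-0.18],0.4]
    - [[0,0,0],[0,0,-0.18],0.4]
    - [[0,0,0],[0,0,-0.18],0.4]
    - [[0,0,0],[0,0,-0.13],0.4]
    - [[0,0,0],[0,0,0],0.4]

```text
time: 12.28
tool_pos: [436.0, 192.1, 57.2]
tcp_rot: [180.0, -0.1, -159.9]
ft_force: [-0.4, 0.1, 0.6]
finger_gap: 51.0
```

```bash
python3 - <<'E'
import st
from h import *
plan(st.o-105*st.bx+0.5*st.by+[0,0,10],pose(0,st.by,[0,0,-1]),1)
im=eyes.snapshot("wrist"); cv2.imwrite("pics/w6.png",im[:,:,::-1])
E
```

```text
block frame -141.3833869808435 0.41761291811653484 57.213418236319036 rot [ 1.79962570e+02 -8.68957868e-02 -1.59922206e+02] Fpush -0.33226840914123507 [-0.38418645  0.11746923  0.55515451] 51.048918242506375 12.275
t 12.275 gap 51.048918242506375 shift(world) [ 34.7  10.8 -47.2] turn deg [ 0.  -0.1  2.9]
row turn [ 0.0006 -0.0015  0.0502]
[-0.0364, -0.0018, 0.0472]
```

View pics/w6.png

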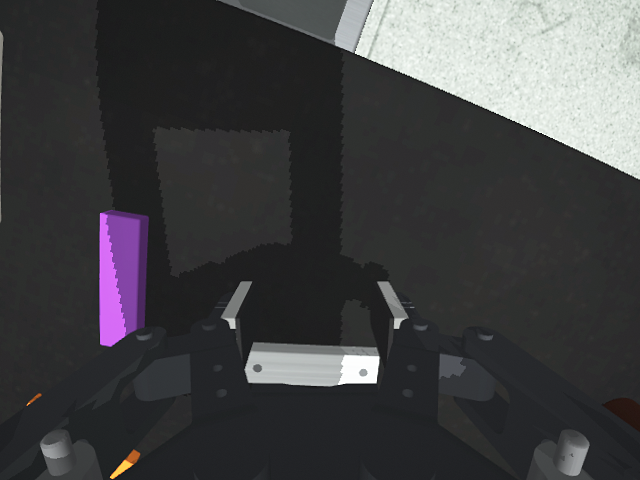

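Both dots are visible, at (257,368) and (363,373), and the bar is flat and roughly square.

```bash
python3 - <<'E'
import st
st.dot([257,368]); st.dot([363,373])
E
```

```text
block frame -141.41981493823528 0.435497742553442 57.19141495513176 rot [ 1.79959959e+02 -9.32598435e-02 -1.60027032e+02] Fpush -0.24878615758126696 [-0.10411251 -0.50499042 -0.56916026] 51.4090600777453 12.325
dot block frame -68.07213766391264 -34.03994114720125
dot block frame -67.60577721589272 36.503769906301564
```

Emit:
play_rows:
  deltas:
    - [[-0.006,0.001,0.02],[0,0,0.05],0.4]
    - [[-0.004,0,0.02],[0,0,0],0.4]
    - [[0,0,0.006],[0,0,0],0.4]
    - [[0,0,0],[0,0,0],0.4]

```text
time: 12.82
tool_pos: [445.7, 196.5, 10.7]
tcp_rot: [180.0, 0.0, -163.6]
ft_force: [-0.1, -0.4, -0.2]
finger_gap: 51.2
```

```bash
python3 st.py
```

```text
block frame -130.84720612977688 1.7847237989374203 10.746741383375877 rot [ 1.79960733e+02  2.57753315e-03 -1.63609997e+02] Fpush -0.2383780861982569 [-0.1402423  -0.35307679 -0.2294125 ] 51.237176564339975 12.825
```

Emit:
play_rows:
  deltas:
    - [[-0.008,-0.001,0.005],[0,0,-0.014],0.6]
    - [[-0.01,0,0.001],[0,0,0],0.6]
    - [[-0.01,0,0],[0,0,0],0.6]
    - [[-0.004,0,0],[0,0,0],0.6]
    - [[0,0,0],[0,0,0],0.6]

```text
time: 13.45
tool_pos: [480.9, 206.1, 6.7]
tcp_rot: [180.0, 0.2, -162.8]
ft_force: [-0.4, 0.2, 0.1]
finger_gap: 34.1
```

```bash
python3 st.py
```

```text
block frame -94.33867605225913 0.5501390778211847 6.718018583221446 rot [ 179.95992126    0.23550412 -162.82501574] Fpush -0.3559480226049422 [-0.44311476  0.22775815  0.09105511] 34.08446365619805 13.45
```

Emit:
play_rows:
  deltas:
    - [[0,0,0.003],[0,0,0],0.6]
    - [[-0.004,0,0],[0,0,0],0.6]
    - [[-0.005,0,0],[0,0,0],0.6]
    - [[-0.005,0,0],[0,0,0],0.6]
    - [[0,0,0],[0,0,0],0.6]

```text
time: 14.08
tool_pos: [493.7, 210.2, 3.1]
tcp_rot: [180.0, 0.1, -162.8]
ft_force: [0.0, 0.1, -0.8]
finger_gap: 34.6
```

```bash
python3 st.py
```

```text
block frame -80.96757108222675 0.6605986529606221 3.0822441963697 rot [ 1.79959637e+02  7.55179249e-02 -1.62814752e+02] Fpush 0.05169210568101596 [ 0.01273041  0.13368261 -0.76819793] 34.57632620281396 14.075
```

Emit:
play_rows:
  deltas:
    - [[-0.004,0,0],[0,0,0],0.6]
    - [[-0.004,0,0],[0,0,0],0.6]
    - [[0,0,0],[0,0,0],0.6]

```text
time: 14.45
tool_pos: [501.8, 212.7, 3.0]
tcp_rot: [180.0, 0.1, -162.8]
ft_force: [-1.2, -0.3, 0.3]
finger_gap: 34.1
```

```bash
python3 - <<'E'
import st
from h import *
im=eyes.snapshot("wrist"); cv2.imwrite("pics/w7.png",im[:,:,::-1])
E
```

```text
block frame -72.4166112270022 0.6535267585425092 2.97215818976727 rot [ 1.79960980e+02  7.44644606e-02 -1.62812446e+02] Fpush -1.2102642676854867 [-1.17575692 -0.2945105   0.25909704] 34.07423620196381 14.45
```

View pics/w7.png

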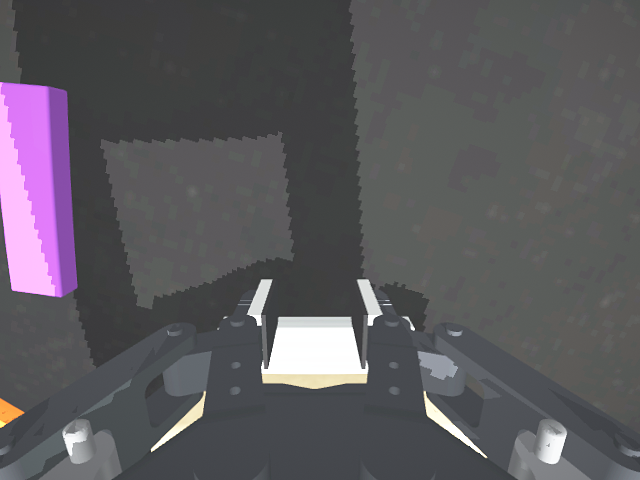

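The bar's rear edge is at about row 320 and the fingertips are against it. The push force of 1.2 N is just bar friction. I'll push on until block contact shows as a rise.

Emit:
play_rows:
  deltas:
    - [[-0.002,0,0],[0,0,0],0.6]
    - [[0,0,0],[0,0,0],0.6]

```text
time: 14.75
tool_pos: [503.7, 213.3, 3.0]
tcp_rot: [180.0, 0.1, -162.8]
ft_force: [-0.4, -0.0, -0.4]
finger_gap: 33.9
```

Emit:
play_rows:
  deltas:
    - [[-0.002,0,0],[0,0,0],0.6]
    - [[0,0,0],[0,0,0],0.6]

```text
time: 15.0
tool_pos: [504.7, 213.6, 2.8]
tcp_rot: [180.0, -0.1, -162.8]
ft_force: [-1.5, -0.2, 1.4]
finger_gap: 33.9
```

```bash
python3 st.py
```

```text
block frame -69.36966951666622 0.6641495282089531 2.842884481091247 rot [ 1.79961669e+02 -5.50894296e-02 -1.62815090e+02] Fpush -1.4813095890870513 [-1.4956491  -0.17770355  1.4016383 ] 33.942173437859026 15.0
```

Emit:
play_rows:
  deltas:
    - [[-0.002,0,0],[0,0,0],0.6]
    - [[0,0,0],[0,0,0],0.6]

```text
time: 15.25
tool_pos: [504.6, 213.6, 2.6]
tcp_rot: [180.0, -0.3, -162.8]
ft_force: [0.6, -0.9, 0.2]
finger_gap: 34.3
```

Emit:
play_rows:
  deltas:
    - [[-0.002,0,0],[0,0,0],0.6]
    - [[0,0,0],[0,0,0],0.6]

```text
time: 15.5
tool_pos: [504.6, 213.6, 2.3]
tcp_rot: [180.0, -0.6, -162.8]
ft_force: [-0.6, -1.1, 0.9]
finger_gap: 34.2
```

```bash
python3 st.py
```

```text
block frame -69.49221850756248 0.6407478865238884 2.2580817958556163 rot [ 179.98011288   -0.5986038  -162.80413644] Fpush -0.8687938906415377 [-0.56679104 -1.1070063   0.8619142 ] 34.18054515468659 15.5
```

Emit:
play_rows:
  deltas:
    - [[-0.004,0,-0.001],[0,-0.01,0],0.6]
    - [[-0.002,0,0],[0,0,0],0.6]

```text
time: 15.75
tool_pos: [507.2, 214.4, 1.8]
tcp_rot: [180.0, -0.4, -162.8]
ft_force: [-11.7, -4.3, 9.5]
finger_gap: 34.4
```

```bash
python3 st.py
```

```text
block frame -66.77646209815707 0.6388575958311589 1.7526506399973725 rot [ 179.98689749   -0.42334622 -162.79610421] Fpush -12.408876510774656 [-11.67204851  -4.2569728    9.50966229] 34.41000258177505 15.75
```

The push force rose to 12 N, so the bar is against the block. I'll back away and look.

Emit:
play_rows:
  deltas:
    - [[0.006,0,0],[0,0,0],0.6]
    - [[0.03,0,0],[0,0,0],0.6]
    - [[0.04,0,-0.03],[0,0,0],0.6]
    - [[0.01,0,-0.05],[0,0.1,0],0.6]
    - [[0.01,0,-0.05],[0,0.15,0],0.6]
    - [[0,0,0],[0,0.15,0],0.6]
    - [[0,0,0],[0,0,0],0.6]

```text
time: 16.62
tool_pos: [414.2, 185.6, 131.6]
tcp_rot: [180.0, -24.2, -162.8]
ft_force: [-0.1, 0.6, -0.3]
finger_gap: 34.1
```

```bash
python3 - <<'E'
import st
from h import *
C=cam("wrist"); X=[st.o+x*st.bx+y*st.by+[0,0,z] for x,y,z in [(-46.5,35,12),(-46.5,-35,12),(-34,70,44),(-34,-70,44)]]
print(proj(C,X)); np.savez("w8.npz",K=C[0],D=C[1],R=C[2],t=C[3])
im=eyes.snapshot("wrist"); t=eyes.snapshot("scene"); cv2.imwrite("pics/w8.png",im[:,:,::-1]); cv2.imwrite("pics/s8.png",t[:,:,::-1]);cv2.imwrite("pics/t8.png",eyes.snapshot("top")[:,:,::-1])
E
```

```text
block frame -164.11547395081385 0.6647427519872651 131.55285576404034 rot [ 179.97187315  -24.15280116 -162.77872358] Fpush 0.13074783546338628 [-0.05084501  0.60640545 -0.30613144] 34.128127146403095 16.625
[[358.02060194 447.24466684]
 [268.93782144 447.21435565]
 [414.49801421 485.71257658]
 [212.2676758  485.63124048]]
```

View pics/w8.png

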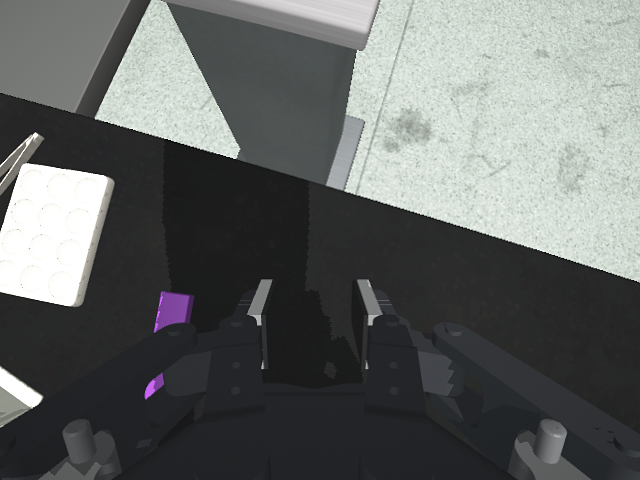

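The tilt went the wrong way: the picture shows only the worktop, the spot plate and the purple decoy. I'll turn back to the earlier viewing attitude above the bar for one final montage.

```bash
python3 - <<'E'
import st
from h import *
plan(st.o-60*st.bx-50*st.by+[0,0,150],pose(0,st.bx,[0,0,-1]),12)
E
```

```text
block frame -163.46136697782666 0.834873685794018 134.9237876466873 rot [ 179.96902172  -23.6222194  -162.754813  ] Fpush -0.1718805239796525 [-0.10920334 -0.22847174 -0.32532385] 34.13860337715188 16.775
t 16.775 gap 34.13860337715188 shift(world) [113.9 -18.   15.1] turn deg [-18.5 -18.5  88.6]
row turn [-0.0269 -0.027   0.1289]
[-0.0074, -0.0042, -0.0046]
[-0.008, -0.0031, -0.0045]
[-0.0084, -0.0019, -0.0043]
[-0.0087, -0.0007, -0.0041]
[-0.0088, 0.0005, -0.0039]
[-0.0088, 0.0018, -0.0036]
[-0.0086, 0.003, -0.0033]
[-0.0082, 0.0042, -0.003]
[-0.0077, 0.0053, -0.0027]
[-0.007, 0.0063, -0.0023]
[-0.0062, 0.0072, -0.002]
[-0.0053, 0.008, -0.0016]
```

Emit:
play_rows:
  deltas:
    - [[-0.007,-0.004,-0.005],[-0.027,-0.027,0.129],0.6]
    - [[-0.008,-0.003,-0.005],[-0.027,-0.027,0.129],0.6]
    - [[-0.008,-0.002,-0.004],[-0.027,-0.027,0.129],0.6]
    - [[-0.009,-0.001,-0.004],[-0.027,-0.027,0.129],0.6]
    - [[-0.009,0.001,-0.004],[-0.027,-0.027,0.129],0.6]
    - [[-0.009,0.002,-0.004],[-0.027,-0.027,0.129],0.6]
    - [[-0.009,0.003,-0.003],[-0.027,-0.027,0.129],0.6]
    - [[-0.008,0.004,-0.003],[-0.027,-0.027,0.129],0.6]

```text
time: 17.77
tool_pos: [492.7, 173.7, 158.2]
tcp_rot: [-177.7, -5.8, 134.9]
ft_force: [-0.7, 0.3, -0.5]
finger_gap: 34.3
```

Emit:
play_rows:
  deltas:
    - [[-0.008,0.005,-0.003],[-0.027,-0.027,0.129],0.6]
    - [[-0.007,0.006,-0.002],[-0.027,-0.027,0.129],0.6]
    - [[-0.006,0.007,-0.002],[-0.027,-0.027,0.129],0.6]
    - [[-0.005,0.008,-0.002],[-0.027,-0.027,0.129],0.6]
    - [[0,0,0],[0,0,0],0.6]

```text
time: 18.4
tool_pos: [530.5, 165.8, 174.8]
tcp_rot: [175.8, 0.6, 104.3]
ft_force: [-0.6, 0.3, -0.8]
finger_gap: 34.2
```

```bash
python3 - <<'E'
import st
from h import *
im=eyes.snapshot("wrist"); C=cam("wrist",st.s); X=np.array([st.o+x*st.bx+y*st.by+[0,0,z] for x,y,z in [(-46.5,35,12),(-46.5,-35,12),(-34,70,44),(-34,-70,44),(34,70,44)]])
P=proj(C,X); print(P)
np.savez("w9.npz",K=C[0],D=C[1],R=C[2],t=C[3]); cv2.imwrite("pics/w9.png",im[:,:,::-1])
x0,y0=int(P[:,0].min())-40,int(P[:,1].min())-30; x0,y0=max(x0,0),max(y0,0); print("crop",x0,y0)
a=cv2.resize(im[y0:y0+220,x0:x0+220],(600,600),interpolation=cv2.INTER_CUBIC)
sc=eyes.snapshot("scene"); cv2.imwrite("pics/s9.png",sc[:,:,::-1]); b=np.vstack([cv2.resize(sc[200:280,230:310],(200,200)),cv2.resize(sc[230:390,320:480],(200,200)),cv2.resize(sc[200:360,220:380],(200,200))])
cv2.imwrite("pics/m9.png",np.hstack([a,b])[:,:,::-1])
E
```

```text
block frame -58.8847247256631 -52.59979214067456 174.79452492207952 rot [175.78789385   0.6069133  104.30799005] Fpush -0.5050621673718831 [-0.62774355  0.31993604 -0.76220919] 34.15247293781805 18.4
[[310.40057097 123.23684681]
 [314.35082983 202.34584907]
 [327.04204975  71.64181106]
 [333.50055268 247.39670066]
 [413.8443348   69.2870302 ]]
crop 270 39
```

View pics/m9.png

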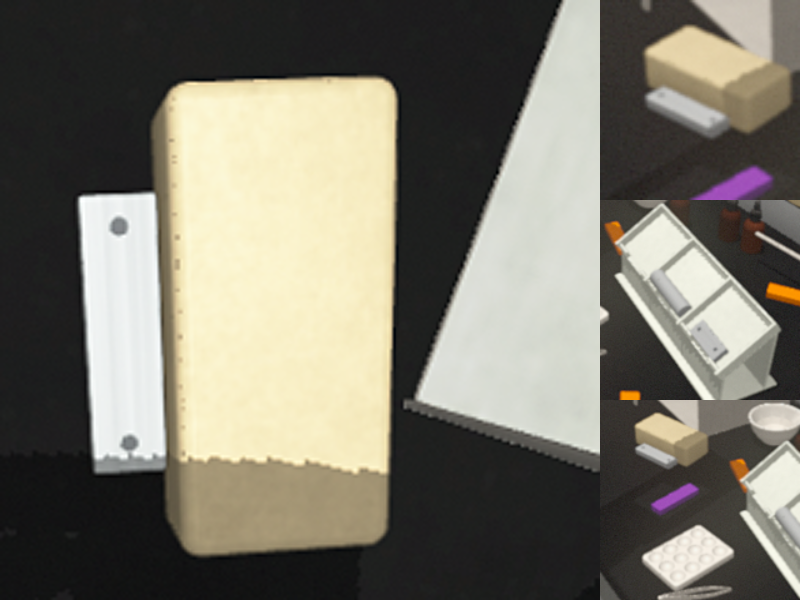

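The bar lies along the near side with no dark gap, dots at (119,226) and (130,443) in the montage. The other bars are in their pockets and the spot plate is unmoved. I'll check the fit numerically with a silhouette fit of both.

```bash
cat > fit.py <<'E'
from h import *
from scipy.optimize import minimize
im=cv2.imread("pics/w9.png").astype(int); f=np.load("w9.npz"); C=(f["K"],f["D"],f["R"],f["t"])
B,G,R=im[...,0],im[...,1],im[...,2]; roi=np.zeros(B.shape,bool); roi[55:255,285:420]=1
sand=roi&(R-B>20)&(R>70); white=roi&(abs(R-B)<20)&(R>95)&(np.arange(640)[None]<345)
print(sand.sum(),white.sum())
def sil(p,dim):
    a=np.radians(p[2]); X=[[p[0]+x*np.cos(a)-y*np.sin(a),p[1]+x*np.sin(a)+y*np.cos(a),z] for x in(-dim[0]/2,dim[0]/2) for y in(-dim[1]/2,dim[1]/2) for z in(0,dim[2])]
    m=np.zeros((480,640),np.uint8); cv2.fillConvexPoly(m,cv2.convexHull((proj(C,X)*64).round().astype(np.int32)),1,lineType=8,shift=6); return m>0
def fit(mask,dim,p0,ignore):
    g=lambda p:((sil(p,dim)^mask)&~ignore).sum()
    s=np.array([[0,0,0],[4,0,0],[0,4,0],[0,0,3]])+np.array(p0)
    q=minimize(g,p0,method="Nelder-Mead",options=dict(initial_simplex=s,xatol=.02,fatol=.5)); print(q.x.round(2),q.fun); return q.x
z=np.zeros(B.shape,bool)
b=fit(sand,(68,140,44),[572,234,17.2],z)
bs=sil(b,(68,140,44)); e=fit(white,(25,90,12),[529,221,17],cv2.dilate(bs.astype(np.uint8),np.ones((5,5)))>0)
a=np.radians(b[2]); d=(e-b)[:2]; print("bar in block",d@[np.cos(a),np.sin(a)],d@[-np.sin(a),np.cos(a)],"dyaw",e[2]-b[2])
d=back(C,[[313.6,121.9],[317.7,201.4]],12); w=d[0]-d[1]; m=d.mean(0)[:2]-b[:2]; print("dots",d.mean(0),np.degrees(np.arctan2(-w[0],w[1])),m@[np.cos(a),np.sin(a)],m@[-np.sin(a),np.cos(a)],np.linalg.norm(w))
E
python3 fit.py
```

```text
14627 2866
[572.07 235.83  17.39] 872.0
[529.31 221.68  17.13] 32.0
bar in block -45.03388366929946 -0.7364994927207198 dyaw -0.25487949051295544
dots [529.40405726 221.44380206  12.        ] 17.438383397619937 -45.013756930073285 -0.9852852319362366 70.30242652770242
```

```bash
python3 - <<'E'
from bench import r
s=r.sense(); print(s["time"],s["ft_force"],r.hand_in())
E
```

```text
the job is handed in; nothing more can be done
18.5 [ 0.01463033 -0.66313564  0.08827427] None
```

The straightedge now lies flat and flush against the robot-facing long side of the streak block, near the middle. I handed the job in at 18.5 s of the allowed 51 s, with the arm clear of everything.

I took the straightedge (the long bar with two dots) from the left pocket and laid it about 35 mm short of the block. I then pushed it against the block with the fingertips.

**Bar position:** the last camera check puts it at x ≈ -45 mm, y ≈ -1 mm in the block's frame, within 0.3° of parallel. A bar just touching the face would read -46.5 mm, so that check is about 1.5 mm off, probably because the block's edges are rounded. The value is within the allowed range and no gap is visible.

**Other things:** the block reads about 2–3 mm from my first estimate, which is close to the measuring error. In the final pictures the other two bars are in their pockets and the spot plate looks undisturbed. I did not measure the bottles; the arm did not go near them.

**Two missteps, with no harm seen:**
- **First push:** with the fingers shut, force built up to about 9 N sideways and 12 N upward. I backed off, turned the tool 90° and pushed with two fingertips instead, reaching about 12 N against the block.
- **Checking view:** I tilted the camera the wrong way for one view, so I took another.

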